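# Snap the lid on the red screw tub

### The arm

A 6-joint arm with a two-finger parallel gripper is mounted at the origin on the work surface. World frame = base frame: x ahead of the robot, y to its left, z up, the work surface at z = 0. Lengths are in m, angles in rad, forces in N, time in s.
With the tool pointing down it reaches from about 0.4 to 0.925 m from the base axis. Payload 12.5 kg.
Tool frame: the origin (TCP) lies at the very end of the fingers, on their centre line; the grasp point (between the pads) lies 19 mm behind it; y points along the fingers, z is the direction in which the jaws open and shut, and the axes are right-handed (so a half turn about y gives the same grasp; the last joint's range is limited). The gripper opens to 95 mm and grips with 3 to 60 N. Pads are 20 mm wide; open, the fingers measure 119 mm over their backs; the gripper's body (75 mm by 180 mm) begins 59 mm behind the grasp point.
Start: joints at [1.014, 0.491, 1.559, -0, 1.092, -0.106], TCP at [0.272, 0.563, 0.184] pointing down, gripper open.
Joint ranges: [-3.1, 3.1], [-0.84, 2.19], [0.05, 2.79], [-1.13, 4.28], [0.06, 2.93], [-2.69, 2.69]. Speed limits (rad/s): [2.22, 2.22, 2.79, 3.14, 3.14, 3.14].

### API

Orientations are given as a 3x3 rotation matrix whose columns are the frame's x, y, z axes.
In Python, from bench import arm gives the robot as it stands.
- The arm moves only by the tool play_rows, never from a script. Its arguments are lists of equal length, an entry for each row: "slide": the shift along the tool's x, y, z in mm, a list of three; "rot": the turn, a rotation vector about the tool's x, y, z in rad, a list of three; "jaw": the closure, from 0 (fully open) to 1 (shut). A call has 1 to 20 rows; each row is the pose to reach, as a shift and turn from the pose commanded when the call began, along the tool's axes at that moment; what a row does not reach only later rows make up. A row lasts 1/8 s, in which the tool goes at most 62.5 mm and 10.7 degrees, less where a joint would pass 70% of its speed; a pose out of reach is approached as far as the arm can. A call with a gripper value outside its range is refused whole. The fingers move at their own pace and stop on an object; "grip_force" is the grip in N (left out, the last holds). Time passes only in rows, so rows that repeat a pose let the fingers close. It gives the time, the measured TCP pose, the force and the opening at its end, in the units of the state.
- arm.read_state(): the state, without advancing time (a new reading comes with each control period).
- arm.get_image(name): name is "scene" or "top" or "wrist"; returns a dict with "pixels" (384x512x3 uint8, red, green, blue), "fx", "fy", "cx", "cy" (pixels), "R" (3x3) and "t" (3): a world point X has camera coordinates R X + t. Camera axes: x right, y down, z forward; pixel columns grow to the right and rows downward; lengths in m; the calibration is good to about 2 mm. A picture is of the moment at which its call begins. There is no depth.
- arm.job_done(): hands the job in, once; it reports no verdict.
Trained networks look in a picture, given as the dict that the camera call returned (one of the last four; its "shot" number tells which), for a name from the list of things; names that differ only in an ending like _2 or _b are one class to them, and where a whole thing is asked for, a point or a joint stands for the part that bears it (a point fixed in the world has none). Each returns a list of dicts, best first, with "score" (0 to 1); they miss things now and then, are a little off and sometimes report something else, mostly with a low value. They report only what shows in the picture. A call takes as long as a camera call.
- arm.trace(picture, target): "mask" (384x512 bool, what is visible of it) and "bbox" ([left, top, right, bottom] in pixels, round what is visible of it).
The state is a dict: "time_s": time; "joint_pos": joint angles; "joint_vel": joint speeds; "joint_torque": joint torques, N m; "tool_pos": TCP position; "orientation": TCP orientation; "contact_force": force on the tool from outside, world axes, zero at the start; "moment": the same for the moment, N m; "opening": finger opening in m.
Only numpy, scipy, OpenCV 4.12 (cv2) and the standard library are available. Lean on these libraries where they do the work, as an engineer would, in place of code of your own. Each camera call takes 0.05 s, during which the arm holds its last target. There are 200 camera calls.

### The job

Close the red screw tub: pick up the red lid from the blue work mat by its knob, set it on the red tub and press it straight down until it snaps fully home and sits level on the rim all round. Leave the green lid where it lies, then let go.

Things in the scene. Friction and masses are not known exactly. Their poses are not given: they have to be found in the camera images.
- lid_red: Loose round red lid, 50 to 100 g, on the 2 mm blue mat, knob up. From below: tapered plug 24 mm high (diameter 60 at the foot, 81 at 16 mm up), flat disc 112 mm across and 5 mm thick (top face z = 29 mm), black upright cylindrical knob 30 mm across, 32 mm tall (top z = 61 mm). Origin: centre of the plug's underside; z up.
- tub_red: Open red tub fixed to the bench, 80 mm high, rim 112 mm outside, 96 inside, screws in it. Four steel spring pins in the mouth hold a loosely laid lid 6 to 9 mm too high; about 6 to 14 N straight down snaps it home, disc flat on the rim, and it stays: its origin is then 56 mm above the tub's. The taper centres a lid up to 5 mm off. Origin: centre of the underside; z up.
- lid_green: Loose green lid of the same shape and size, also on the blue mat; not to be used. Origin: centre of its plug's underside; z up.
- tub_green: Open green tub, fixed to the bench, same shape and size as the red one; stays open. A third tub, grey, stands in the same row; any of the three may be in any place. Origin: centre of its underside; z up.

How it is judged:
By the outcome, as a careful person would: the job done as asked, in the order asked, and still so for the second after the job is handed in, with the robot touching nothing.
It also fails if it takes over 42 s, if anything falls off the work surface, if the arm or the gripper's body presses on something with over 40 N, if the wrist force passes 120 N, or if a joint passes its speed limit or range.

## Working session

There is one attempt and no reset: what is moved stays moved. The work goes in short steps, Python scripts to look and compute and a tool call to move; the robot and the scene stay as the last step left them, time stands still between calls to the robot, and variables do not carry over. Pictures are saved under pics/ and viewed, about 8 in all and at most 12, crops included, and the job is handed in when it is done.

Besides the shell and the picture viewer there is one more tool, called after ">>>" as name(argument=value, ...) on one line, values as JSON. play_rows: Moves the arm, as the interface text tells. Its arguments: {"type":"object","properties":{"slide":{"type":"array"},"rot":{"type":"array"},"jaw":{"type":"array"},"grip_force":{"type":"number"}},"required":["slide","rot","jaw"]}

```bash
mkdir -p pics; cat > h.py <<'E'
import numpy as np, cv2
from bench import arm
def save(im,name): cv2.imwrite('pics/'+name, cv2.cvtColor(im['pixels'],cv2.COLOR_RGB2BGR))
def ray(im,u,v,z):
    R=np.array(im['R']);t=np.array(im['t']);c=-R.T@t
    d=R.T@np.array([(u-im['cx'])/im['fx'],(v-im['cy'])/im['fy'],1]); return c+d*(z-c[2])/d[2]
E
python3 - <<'E'
from h import *
s=arm.read_state();print(s['tool_pos'],np.round(s['orientation'],3).tolist(),s['contact_force'],s['opening'])
ims=[]
for n in ['scene','top']:
    im=arm.get_image(n);ims.append(im['pixels']);
    R=np.array(im['R']);print(n,'cam',-R.T@np.array(im['t']))
    for tg in ['lid_red','tub_red','lid_green','tub_green']:
        for r in arm.trace(im,tg)[:2]:
            m=r['mask'];ys,xs=np.nonzero(m);print(tg,round(r['score'],2),r['bbox'],xs.mean().round(1),ys.mean().round(1))
cv2.imwrite('pics/a.png',cv2.cvtColor(cv2.resize(np.vstack(ims),(400,600)) if 0 else cv2.resize(np.hstack(ims),(800,300)),cv2.COLOR_RGB2BGR))
cv2.imwrite('pics/top.png',cv2.cvtColor(ims[1],cv2.COLOR_RGB2BGR))
E
```

```text
[0.27213242 0.56233163 0.18388147] [[0.9, -0.001, 0.436], [-0.436, -0.001, 0.9], [-0.0, -1.0, -0.001]] [-0.34925515 -0.28387768 -0.51544859] 0.09501385111492948
scene cam [ 1.11705787 -0.1765902   0.69309871]
lid_red 0.97 [136.1, 172.4, 192.9, 214.0] 162.4 190.6
tub_red 0.63 [249.1, 192.7, 318.5, 270.7] 281.8 231.7
lid_green 0.96 [310.7, 139.7, 363.6, 175.7] 337.8 157.1
tub_green 0.56 [360.4, 161.1, 426.4, 237.0] 392.3 198.6
top cam [ 0.39085768 -0.00493903  1.03317906]
lid_red 0.55 [322.4, 203.8, 375.1, 251.3] 347.5 226.5
lid_red 0.29 [133.6, 130.6, 188.2, 186.2] 160.8 156.7
tub_red 0.85 [234.1, 123.1, 284.2, 174.9] 261.2 147.4
lid_green 0.6 [157.7, 201.2, 207.0, 250.5] 181.3 226.1
```

View pics/a.png

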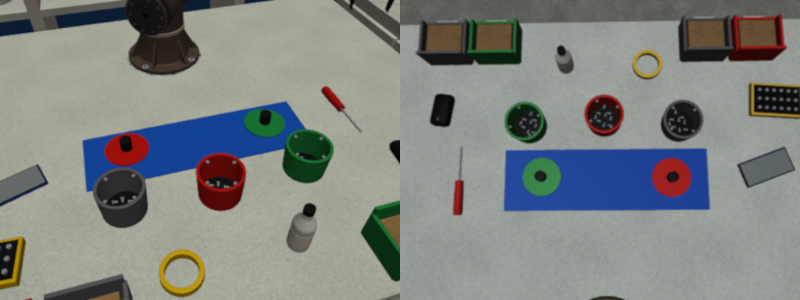

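View pics/top.png

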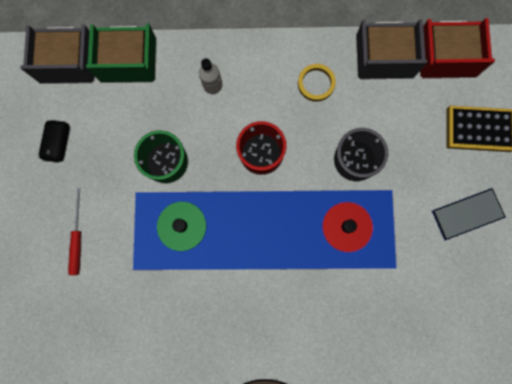

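The scene picture shows the red lid at about (125,150) and the red tub at (220,180) in its half-scale view. The top view shows the red lid at (348,226), its knob at (349,226), and the red tub's rim at (261,147), in the middle of the row. Next I fit the disc and rim precisely.

```bash
cat > m.py <<'E'
from h import *
from scipy.optimize import least_squares
def red(im):
    h=cv2.cvtColor(im['pixels'],cv2.COLOR_RGB2HSV); return (((h[...,0]<8)|(h[...,0]>172))&(h[...,1]>130)&(h[...,2]>50)).astype(np.uint8)
def circ(im,box,z):
    m=red(im);k=np.zeros_like(m);a,b,c,d=box;k[b:d,a:c]=m[b:d,a:c]
    cs,_=cv2.findContours(k,cv2.RETR_EXTERNAL,cv2.CHAIN_APPROX_NONE);c=cv2.convexHull(max(cs,key=cv2.contourArea))[:,0]
    cs=max(cs,key=cv2.contourArea)[:,0]
    P=np.array([ray(im,u,v,z)[:2] for u,v in cs]);
    f=lambda p:np.hypot(*(P-p[:2]).T)-p[2]
    r=least_squares(f,[*P.mean(0),.056],loss='soft_l1',f_scale=.001);return r.x.round(4),np.abs(r.fun).mean().round(4)
E
python3 - <<'E'
from m import *
t=arm.get_image('top');s=arm.get_image('scene')
print('lid top',circ(t,(315,195,382,258),.031),'scene',circ(s,(130,165,200,220),.031))
print('tub top',circ(t,(228,115,292,180),.08))
# tub rim in scene: upper hull
print('tub scene',circ(s,(244,187,324,236),.08))
for im,b,n in((t,(330,208,368,245),'t'),(s,(145,165,180,200),'s')):
    g=im['pixels'].max(2);a,bb,c,d=b;k=np.zeros_like(g);k[bb:d,a:c]=g[bb:d,a:c]<50
    ys,xs=np.nonzero(k);print(n,len(xs),xs.min(),xs.max(),ys.min(),ys.max(),ray(im,xs.mean(),ys.mean(),.047).round(4))
E
```

```text
lid top (array([ 0.4534, -0.1877,  0.0531]), np.float64(0.0005)) scene (array([ 0.4536, -0.1877,  0.0536]), np.float64(0.0006))
tub top (array([0.6278, 0.0029, 0.0543]), np.float64(0.001))
tub scene (array([0.6265, 0.0043, 0.0512]), np.float64(0.0074))
t 130 342 355 220 231 [ 0.4537 -0.1885  0.047 ]
s 238 153 168 174 193 [ 0.4515 -0.1878  0.047 ]
```

>>> play_rows(slide=[[363,0,-227],[363,0,-227],[363,0,-227],[363,0,-227],[363,0,-227],[363,0,-227],[363,0,-227],[363,0,-227],[490,0,-596],[490,0,-596],[490,0,-596],[490,0,-596],[490,0,-596],[490,0,-596],[490,0,-596],[490,64,-596],[490,64,-596],[490,64,-596],[490,64,-596]], rot=[[0,0,0],[0,0,0],[0,0,0],[0,0,0],[0,0,0],[0,0,0],[0,0,0],[0,0,0],[0,0,0],[0,0,0],[0,0,0],[0,0,0],[0,0,0],[0,0,0],[0,0,0],[0,0,0],[0,0,0],[0,0,0],[0,0,0]], jaw=[0,0,0,0,0,0,0,0,0,0,0,0,0,0,0,0,0,0,0], grip_force=50)

```text
time_s: 2.98
tool_pos: [0.4547, -0.1872, 0.1222]
orientation: [[0.901, 0.002, 0.435], [-0.435, -0.001, 0.901], [0.003, -1.0, -0.0]]
contact_force: [0.8, 0.2, -0.1]
opening: 0.095
```

```bash
python3 - <<'E'
from h import *
s=arm.read_state();print(s['time_s'],s['tool_pos'],np.round(s['orientation'],3).tolist(),np.round(s['contact_force'],2),s['joint_pos'])
w=arm.get_image('wrist');save(w,'w1.png')
R=np.array(w['R']);t=np.array(w['t']);print('cam',-R.T@t)
for p in ([.4535,-.188,.063],[.4535,-.188,.031]):
    c=R@np.array(p)+t;print(c[:2]/c[2]*[w['fx'],w['fy']]+[w['cx'],w['cy']])
g=w['pixels'].max(2);print((g<50).sum())
E
```

```text
2.975 [ 0.45465564 -0.18715491  0.12221498] [[0.901, 0.002, 0.435], [-0.435, -0.001, 0.901], [0.003, -1.0, -0.0]] [ 0.79  0.21 -0.08] [-5.25012709e-01  3.85035727e-01  1.95276306e+00  1.65440103e-04
  8.01067746e-01 -1.64618194e+00]
cam [ 0.38808833 -0.1554147   0.3228075 ]
[254.20950432 197.02438985]
[254.3299569 187.142421 ]
45439
```

View pics/w1.png

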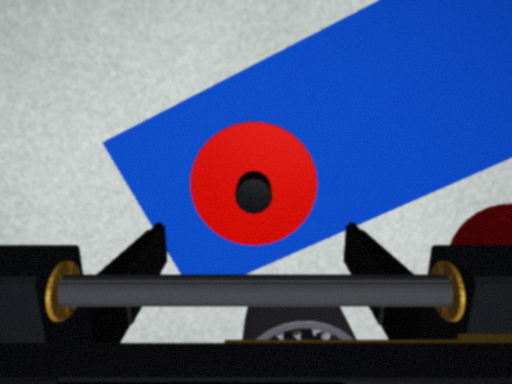

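The wrist view shows the red disc centred at about (254,184) and the knob top at (254,195). My projection gave 187 and 197, so the position is within about 1 mm. I go down and grip.

>>> play_rows(slide=[[-1,50,-1],[-1,70,-1],[-1,84,-1],[-1,84,-1],[-1,84,-1],[-1,84,-1],[-1,84,-1],[-1,84,-1],[-1,84,-1],[-1,84,-1],[-1,84,-1],[-1,84,-1]], rot=[[0,0,0],[0,0,0],[0,0,0],[0,0,0],[0,0,0],[0,0,0],[0,0,0],[0,0,0],[0,0,0],[0,0,0],[0,0,0],[0,0,0]], jaw=[0,0,0,0,1,1,1,1,1,1,1,1], grip_force=50)

```text
time_s: 4.53
tool_pos: [0.4523, -0.1878, 0.0364]
orientation: [[0.9, 0.0, 0.436], [-0.436, 0.0, 0.9], [-0.0, -1.0, 0.0]]
contact_force: [1.1, 0.2, -0.6]
opening: 0.0204
```

The opening is 20 mm, less than the 30 mm knob, so I look.

```bash
python3 - <<'E'
from h import *
s=arm.read_state();print(s['time_s'],s['tool_pos'],s['opening'],np.round(s['contact_force'],2))
w=arm.get_image('wrist');t=arm.get_image('top');sc=arm.get_image('scene')
c=cv2.resize(sc['pixels'][120:260,80:266],(512,384))
cv2.imwrite('pics/b.png',cv2.cvtColor(cv2.resize(np.hstack([w['pixels'],c]),(800,300)),cv2.COLOR_RGB2BGR))
print(arm.read_state()['opening'])
E
```

```text
4.525 [ 0.45233898 -0.18779308  0.03639844] 0.020447323951320664 [ 1.08  0.16 -0.57]
0.009134398943188078
```

View pics/b.png

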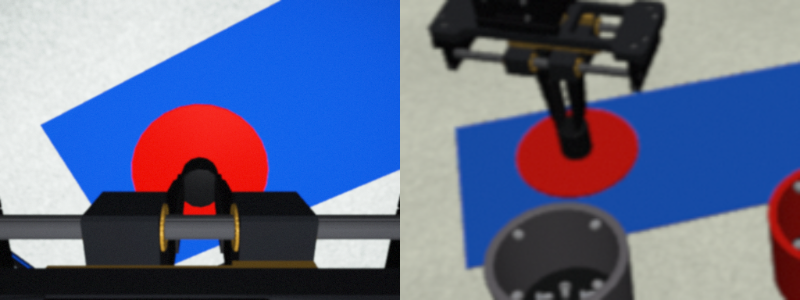

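```bash
python3 - <<'E'
from h import *
w=arm.get_image('wrist');sc=arm.get_image('scene')
s=arm.read_state();print(s['opening'],np.round(s['contact_force'],2),s['tool_pos'])
a=cv2.resize(w['pixels'][160:360,150:360],(400,400));c=cv2.resize(sc['pixels'][150:220,125:195],(400,400),interpolation=cv2.INTER_CUBIC)
save({'pixels':np.hstack([a,c])},'c.png')
E
```

```text
0.0022864561779674625 [ 0.34 -0.09 -0.47] [ 0.45234135 -0.18780157  0.03640818]
```

View pics/c.png

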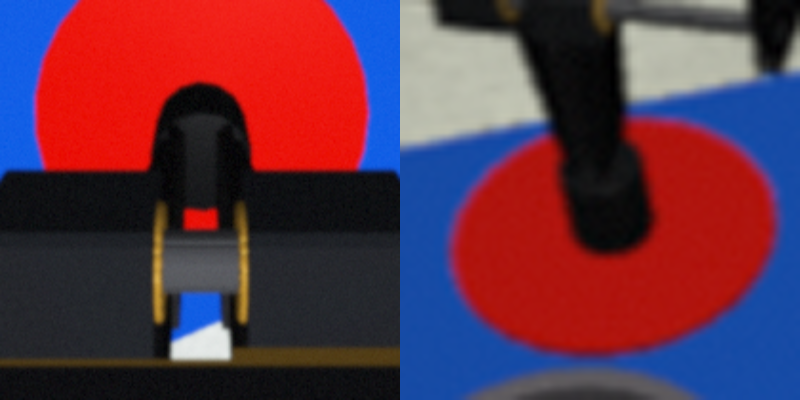

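```bash
python3 - <<'E'
from h import *
s=arm.read_state();p=np.array(s['tool_pos']);O=np.array(s['orientation'])
w=arm.get_image('wrist');sc=arm.get_image('scene')
def pr(im,X):
    c=np.array(im['R'])@X+im['t'];return (c[:2]/c[2]*[im['fx'],im['fy']]+[im['cx'],im['cy']]).round(1)
for n,im in(('w',w),('s',sc)):
    print(n,[pr(im,p-O[:,1]*k) for k in(0,.019,.03,.05,.078)])
    print([pr(im,np.array([.4535,-.188,z])) for z in(.031,.063)])
# open pads tips in tool frame, project through wrist cam
for z in(-.0475,.0475): print('tip open',pr(w,p+O[:,2]*z))
print(ray(sc,160,180,.063),s['opening'])
E
```

```text
w [array([256. , 223.9]), array([256. , 235.4]), array([256.1, 243.1]), array([256.1, 259.7]), array([256.3, 290.7])]
[array([256.5, 222.6]), array([256.6, 242.5])]
s [array([161.5, 187.9]), array([160. , 181.1]), array([159.2, 177.1]), array([157.5, 169.5]), array([155.1, 158.6])]
[array([161.9, 190.2]), array([159.4, 178.7])]
tip open [179.5 223.9]
tip open [332.5 223.9]
[ 0.45724987 -0.18736138  0.063     ] 0.0022864561779674625
```

```bash
python3 - <<'E'
from m import *
w=arm.get_image('wrist');sc=arm.get_image('scene')
s=arm.read_state();print(s['opening'],np.round(s['contact_force'],2),np.round(s['joint_torque'],2))
print('fx',w['fx'],circ(w,(140,120,380,300),.031), circ(sc,(130,165,200,220),.031))
g=lambda x:(255*(x/255.)**.45).astype(np.uint8)
a=cv2.resize(g(w['pixels'][180:300,196:316]),(400,400),interpolation=cv2.INTER_CUBIC);c=cv2.resize(g(sc['pixels'][150:210,130:190]),(400,400),interpolation=cv2.INTER_CUBIC)
save({'pixels':np.hstack([a,c])},'d.png')
E
```

```text
0.00010062963731975603 [ 0.96  0.36 -0.26] [-0.000e+00 -5.189e+01 -1.430e+01 -2.000e-02  8.000e-02  0.000e+00]
fx 343.02563604724713 (array([ 0.4419, -0.1832,  0.0454]), np.float64(0.0103)) (array([ 0.4543, -0.1877,  0.0529]), np.float64(0.0085))
```

View pics/d.png

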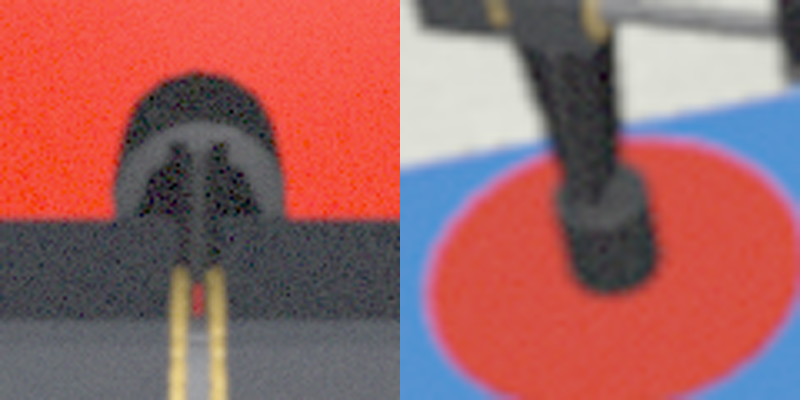

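The enhanced crop shows the closed fingertips lying on or just above the knob's top face: tips at wrist row 223, with the knob top's ring visible round them. The scene view agrees, with the tip at (160,180) where the knob's top is. So the measured height reads about 25–30 mm too low. I open and measure the real fingertip height with the fixed cameras.

>>> play_rows(slide=[[0,0,0],[0,0,0],[0,0,0],[0,0,0],[0,0,0],[0,0,0],[0,0,0],[0,0,0]], rot=[[0,0,0],[0,0,0],[0,0,0],[0,0,0],[0,0,0],[0,0,0],[0,0,0],[0,0,0]], jaw=[0.3,0.3,0.3,0.3,0.3,0.3,0.3,0.3])

```text
time_s: 5.98
tool_pos: [0.4524, -0.1878, 0.0364]
orientation: [[0.9, 0.0, 0.436], [-0.436, 0.0, 0.9], [0.0, -1.0, 0.0]]
contact_force: [-0.0, 1.0, 0.1]
opening: 0.0658
```

```bash
python3 - <<'E'
from m import *
s=arm.read_state();p=np.array(s['tool_pos']);O=np.array(s['orientation']);op=s['opening'];print(p,op)
w=arm.get_image('wrist');sc=arm.get_image('scene')
def pr(im,X):
    c=np.array(im['R'])@X+im['t'];return (c[:2]/c[2]*[im['fx'],im['fy']]+[im['cx'],im['cy']])
v=sc['pixels'].copy();g=lambda x:(255*(x/255.)**.45).astype(np.uint8)
x0,y0,k=125,145,6
a=cv2.resize(g(v[y0:y0+75,x0:x0+75]),(450,450),interpolation=cv2.INTER_CUBIC)
for dz,col in((0,(0,255,0)),(.027,(255,255,0))):
  for sg in(-1,1):
    q=(pr(sc,p+O[:,2]*sg*(op/2+.006)+[0,0,dz])-[x0,y0])*k;cv2.circle(a,tuple(int(i) for i in q),3,col,-1)
    q=pr(w,p+O[:,2]*sg*(op/2+.006));print(q.round())
b=cv2.resize(g(w['pixels'][160:300,186:326]),(450,450))[:, :345]
save({'pixels':np.hstack([a,b])},'e.png')
E
```

```text
[ 0.45235164 -0.18779139  0.03642322] 0.06582488474207791
[193. 224.]
[319. 224.]
[193. 224.]
[319. 224.]
```

View pics/e.png

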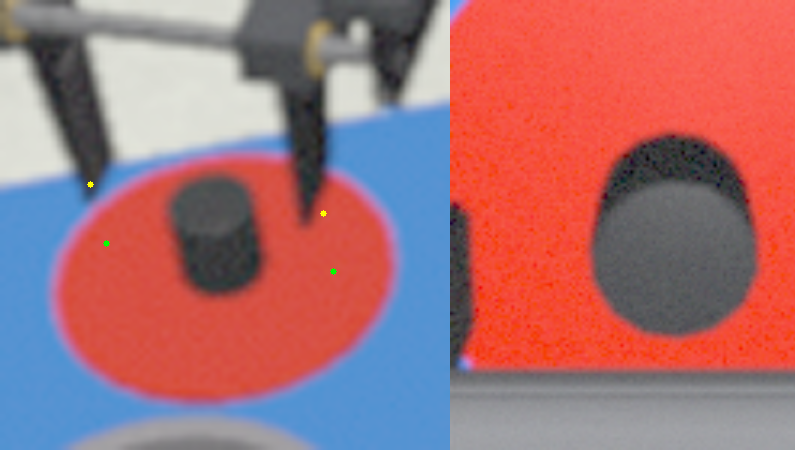

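Scene view: the real fingertips are at crop (93,195) and (305,225), well above the projected ones in green. The tool is truly about 22–26 mm higher than reported. In the wrist view the knob top is at pixel (256,240), 51 px wide. I fit the offset with both cameras.

```bash
python3 - <<'E'
from m import *
s=arm.read_state();p=np.array(s['tool_pos']);O=np.array(s['orientation']);op=s['opening']
w=arm.get_image('wrist');sc=arm.get_image('scene')
def pr(im,X):
    c=np.array(im['R'])@X.T+np.array(im['t'])[:,None];return (c[:2]/c[2]).T*[im['fx'],im['fy']]+[im['cx'],im['cy']]
th=np.linspace(0,2*np.pi,181)
def circle(c,r,z): return np.c_[c[0]+r*np.cos(th),c[1]+r*np.sin(th),0*th+z]
L=np.array([.4535,-.188])
m=red(w);ys,xs=np.nonzero(m);print('red bbox',xs.min(),xs.max(),ys.min())
def f(d):
    k=pr(w,circle(L,.015,.063)-d);D=pr(w,circle(L,.056,.031)-d)
    return np.r_[k.min(0)-[230.2,216],k.max(0)-[281.6,265],D[:,0].min()-xs.min(),D[:,0].max()-xs.max(),D[:,1].min()-ys.min()]
r=least_squares(f,[0,0,.02]);print('wrist: true-reported',r.x.round(4),r.fun.round(1))
T=np.array([[125+93/6,145+195/6],[125+305/6,145+225/6]])
def g(d,e): return np.r_[[pr(sc,(p+O[:,2]*sg*(op/2+e)+d)[None])[0]-t for sg,t in zip((-1,1),T)]].ravel()
for x in(-.01,0,.01):
    q=least_squares(lambda v:g(np.array([x,v[0],v[1]]),.003),[0,.02]);print('scene',x,q.x.round(4),q.fun.round(1))
E
```

```text
red bbox 170 342 134
wrist: true-reported [-0.0008  0.0008  0.0053] [-0.9 -0.7  1.1 -0.  -0.1 -0.1  0.7]
scene -0.01 [-0.0034  0.0134] [-0.1  0.3  0.1 -0.3]
scene 0 [-0.0032  0.0229] [-0.3  0.3  0.4 -0.3]
scene 0.01 [-0.003   0.0324] [-0.6  0.3  0.6 -0.2]
```

The wrist-camera fit says the camera is where reported, within 5 mm. The fingertips themselves sit about 17–23 mm higher than reported. I descend further in small steps, watching the force.

>>> play_rows(slide=[[0,10,0],[0,18,0],[0,18,0],[0,18,0]], rot=[[0,0,0],[0,0,0],[0,0,0],[0,0,0]], jaw=[0.3,0.3,0.3,0.3])

```text
time_s: 6.68
tool_pos: [0.4523, -0.1878, 0.0183]
orientation: [[0.9, -0.0, 0.436], [-0.436, 0.0, 0.9], [-0.0, -1.0, 0.0]]
contact_force: [0.8, 0.7, 0.9]
opening: 0.0668
```

```bash
python3 - <<'E'
from m import *
s=arm.read_state();p=np.array(s['tool_pos']);print(p,s['opening'],np.round(s['contact_force'],2))
w=arm.get_image('wrist');sc=arm.get_image('scene')
g=lambda x:(255*(x/255.)**.45).astype(np.uint8)
x0,y0=125,145
a=cv2.resize(g(sc['pixels'][y0:y0+75,x0:x0+75]),(450,450),interpolation=cv2.INTER_CUBIC)
b=cv2.resize(g(w['pixels'][130:330,156:311]),(348,450))
save({'pixels':np.hstack([a,b])},'f.png')
E
```

```text
[ 0.45232097 -0.18778931  0.01829957] 0.0667742123180672 [0.84 0.68 0.92]
```

View pics/f.png

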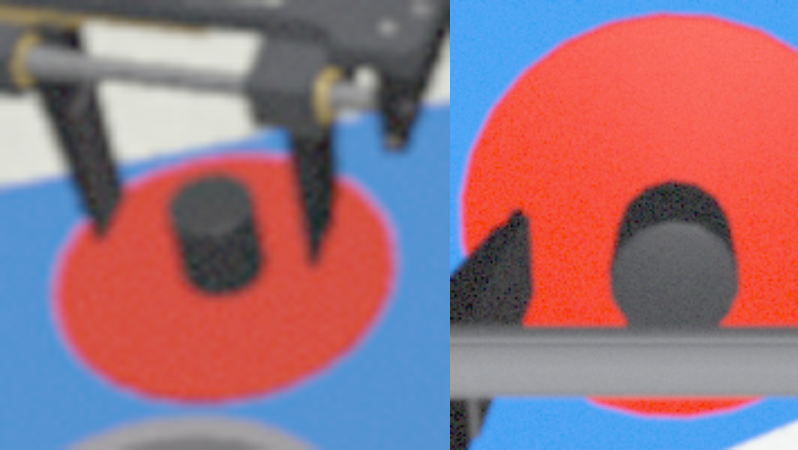

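There is no contact at a reported 18 mm, and the tips show at crop (100,235) and (315,262). That puts them about 10 mm above the disc and either side of the knob. I go 8 mm further and close.

>>> play_rows(slide=[[0,7,0],[0,7,0],[0,7,0],[0,7,0],[0,7,0],[0,7,0],[0,7,0],[0,7,0],[0,7,0],[0,7,0],[0,7,0],[0,7,0]], rot=[[0,0,0],[0,0,0],[0,0,0],[0,0,0],[0,0,0],[0,0,0],[0,0,0],[0,0,0],[0,0,0],[0,0,0],[0,0,0],[0,0,0]], jaw=[0.3,0.3,0.3,1,1,1,1,1,1,1,1,1], grip_force=50)

```text
time_s: 8.28
tool_pos: [0.4523, -0.1878, 0.0114]
orientation: [[0.9, 0.0, 0.436], [-0.436, 0.0, 0.9], [0.0, -1.0, 0.0]]
contact_force: [0.5, -0.1, 1.1]
opening: 0.0289
```

The opening is 29 mm, so the knob is held. I lift and carry it to above the tub.

>>> play_rows(slide=[[0,-20,0],[0,-50,0],[0,-85,0],[0,-115,0],[0,-115,0],[15,-115,50],[30,-115,100],[45,-115,150],[60,-115,200],[70,-115,235],[73,-115,248],[73,-115,248],[73,-115,248],[73,-115,248]], rot=[[0,0,0],[0,0,0],[0,0,0],[0,0,0],[0,0,0],[0,0,0],[0,0,0],[0,0,0],[0,0,0],[0,0,0],[0,0,0],[0,0,0],[0,0,0],[0,0,0]], jaw=[1,1,1,1,1,1,1,1,1,1,1,1,1,1])

```text
time_s: 10.02
tool_pos: [0.6256, 0.0026, 0.1266]
orientation: [[0.9, -0.0, 0.437], [-0.437, 0.0, 0.9], [-0.0, -1.0, -0.0]]
contact_force: [-0.9, 0.6, -0.9]
opening: 0.029
```

```bash
python3 - <<'E'
from m import *
s=arm.read_state();p=np.array(s['tool_pos']);print(p,s['opening'],np.round(s['contact_force'],2))
t=arm.get_image('top');sc=arm.get_image('scene');w=arm.get_image('wrist')
zt=.031+p[2]-.0114
for n,im in(('top',t),('scene',sc),('wrist',w)):
    for r in arm.trace(im,'lid_red')[:1]: print(n,r['score'],r['bbox'])
def pr(im,X):
    c=np.array(im['R'])@X.T+np.array(im['t'])[:,None];return (c[:2]/c[2]).T*[im['fx'],im['fy']]+[im['cx'],im['cy']]
th=np.linspace(0,6.283,200)
def pan(im,n):
    v=im['pixels'].copy()
    for z,c,col in((zt,(.6278,.003),(255,255,0)),(.08,(.6278,.003),(0,255,255))):
        P=pr(im,np.c_[c[0]+.056*np.cos(th),c[1]+.056*np.sin(th),0*th+z]);cv2.polylines(v,[P.astype(np.int32)],True,col,1)
    x,y=pr(im,np.array([[.6278,.003,.11]]))[0].astype(int);x0=max(0,x-60);y0=max(0,y-60);return cv2.resize(v[y0:y0+120,x0:x0+120],(400,400),interpolation=cv2.INTER_CUBIC)
save({'pixels':np.hstack([pan(t,'t'),pan(sc,'s')])},'g.png')
E
```

```text
[0.62562007 0.00260899 0.12655485] 0.029014418856458127 [-0.94  0.55 -0.85]
top 0.22 [156.9, 207.9, 169.9, 235.8]
scene 0.96 [248.9, 168.4, 319.1, 217.4]
wrist 0.7 [158.8, 135.1, 351.2, 320.7]
```

View pics/g.png

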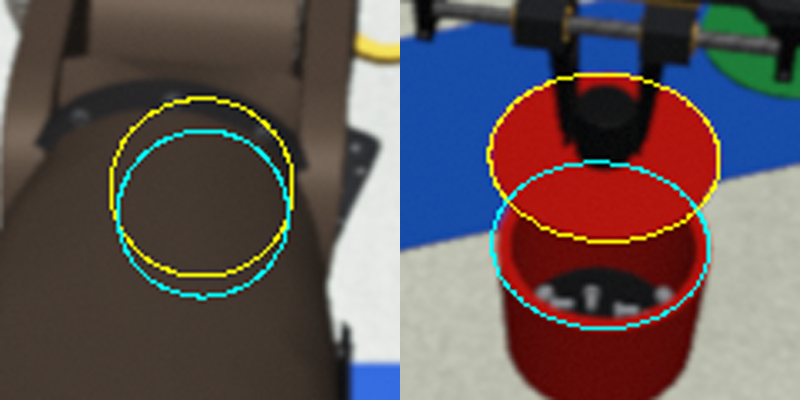

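The scene crop shows the lid's disc matching its projected ring (yellow, 489–720) right above the tub, whose rim is about 1 mm to the right of the cyan ring. The lid is level. I lower it in steps.

>>> play_rows(slide=[[0,20,1],[0,40,1],[0,48,1],[0,52,1],[0,55,1],[0,57,1],[0,58,1],[0,58,1]], rot=[[0,0,0],[0,0,0],[0,0,0],[0,0,0],[0,0,0],[0,0,0],[0,0,0],[0,0,0]], jaw=[1,1,1,1,1,1,1,1])

```text
time_s: 11.32
tool_pos: [0.6282, 0.0042, 0.0707]
orientation: [[0.9, 0.005, 0.436], [-0.436, -0.001, 0.9], [0.005, -1.0, 0.002]]
contact_force: [1.4, -0.1, 10.9]
opening: 0.0291
```

>>> play_rows(slide=[[0,1,0],[0,2,0],[0,3,0],[0,4,0],[0,5,0],[0,5,0]], rot=[[0,0,0],[0,0,0],[0,0,0],[0,0,0],[0,0,0],[0,0,0]], jaw=[1,1,1,1,1,1])

```text
time_s: 12.08
tool_pos: [0.6279, 0.0044, 0.0657]
orientation: [[0.9, 0.004, 0.436], [-0.436, -0.0, 0.9], [0.004, -1.0, 0.001]]
contact_force: [0.7, 0.8, 15.8]
opening: 0.0288
```

>>> play_rows(slide=[[0,1,0],[0,2,0],[0,3,0],[0,4,0],[0,4,0],[0,4,0]], rot=[[0,0,0],[0,0,0],[0,0,0],[0,0,0],[0,0,0],[0,0,0]], jaw=[1,1,1,1,1,1])

```text
time_s: 12.82
tool_pos: [0.6281, 0.0043, 0.0655]
orientation: [[0.9, 0.006, 0.435], [-0.435, -0.001, 0.9], [0.006, -1.0, 0.002]]
contact_force: [-13.6, 0.8, 52.2]
opening: 0.0291
```

The lid is hard against the rim: the force rises to 52 N with no further travel. I relieve the pressure, open, and retreat upward.

>>> play_rows(slide=[[0,-3,0],[0,-5,0],[0,-5,0],[0,-5,0],[0,-5,0],[0,-5,0],[0,-5,0],[0,-5,0],[0,-35,0],[0,-80,0],[0,-130,0],[0,-130,0]], rot=[[0,0,0],[0,0,0],[0,0,0],[0,0,0],[0,0,0],[0,0,0],[0,0,0],[0,0,0],[0,0,0],[0,0,0],[0,0,0],[0,0,0]], jaw=[1,1,0.3,0.3,0.3,0.3,0.3,0.3,0.3,0.3,0.3,0.3])

```text
time_s: 14.32
tool_pos: [0.6281, 0.0044, 0.1934]
orientation: [[0.9, 0.007, 0.436], [-0.436, -0.001, 0.9], [0.006, -1.0, 0.002]]
contact_force: [0.8, -1.0, -0.5]
opening: 0.0667
```

```bash
python3 - <<'E'
from m import *
s=arm.read_state();p=np.array(s['tool_pos']);print(p,s['opening'],np.round(s['contact_force'],2))
sc=arm.get_image('scene');w=arm.get_image('wrist')
m=red(sc);b=(244,170,324,280)
r=arm.trace(sc,'lid_red')[0];print(r['bbox'],r['score'])
def pr(im,X):
    c=np.array(im['R'])@X.T+np.array(im['t'])[:,None];return (c[:2]/c[2]).T*[im['fx'],im['fy']]+[im['cx'],im['cy']]
th=np.linspace(0,6.283,200);v=sc['pixels'].copy()
for z in(.085,.092):
    P=pr(sc,np.c_[.6278+.056*np.cos(th),.004+.056*np.sin(th),0*th+z]);print(z,P.min(0),P.max(0))
g=lambda x:(255*(x/255.)**.6).astype(np.uint8)
save({'pixels':np.hstack([cv2.resize(g(v[175:275,235:335]),(400,400),interpolation=cv2.INTER_CUBIC),cv2.resize(g(w['pixels'][:,64:448]),(400,400))])},'h.png')
E
```

```text
[0.62805996 0.00440855 0.19337791] 0.06667644019286766 [ 0.81 -1.01 -0.51]
[252.4, 192.7, 316.3, 244.5] 0.79
0.085 [250.0832284  192.77836021] [315.37366488 242.51641905]
0.092 [250.01499621 190.0914373 ] [315.71997768 239.8821044 ]
```

View pics/h.png

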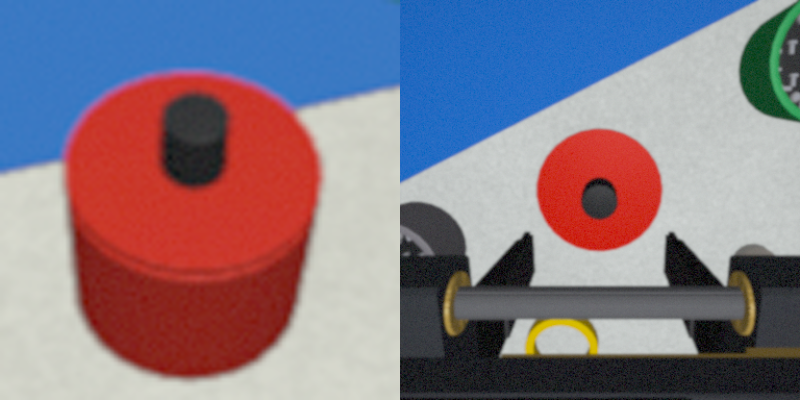

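The scene crop shows the lid centred and flat on the tub with no gap, its top edge at row 192.7. A seated lid would give 192.8 and an unseated one 190.1. The fingers are open and clear, so I hand in.

```bash
python3 -c "
from h import *
print(arm.job_done())"
```

```text
the job is handed in; nothing more can be done
None
```

The red lid is on the red tub, pressed home, and the gripper is open and clear above it. The job was handed in at about 14.5 s, well under the 42 s limit.

**Last checks:**
- **Seating:** The lid stopped at about 56 mm origin height. It went no lower while the force rose from 16 to 52 N, so it was hard on the rim. That is under the 120 N wrist limit; I took the 40 N limit to cover only the arm and gripper body, not the fingers.
- **Level and centred:** After release, the scene camera put the disc's top edge at row 192.7. A seated lid should give 192.8 and an unseated one 190.1. The picture shows the disc level with no gap. One camera reading disagreed slightly: the disc's bottom edge read 244.5 against 242.5 predicted, probably because that box took in the disc's edge.
- **Green lid and tubs:** The arm was never commanded near the green lid or the other tubs. I did not re-measure the green lid at the end.

**What went wrong on the way:**
- **First grasp:** It closed on nothing, just above the knob. The fingertips were about 20–25 mm higher than the reported tool position implied. I don't know why: the wrist camera's own position was within about 5 mm.
- **Fix:** I corrected the height from the camera pictures. The second grasp read 29 mm open on the 30 mm knob, and it held.

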